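Cover the centrifuge rotor and lift it out level

TASK

The run is over and the rotor, full of sample tubes, has to come out of the open centrifuge covered. Take the round rotor lid from the bench by its collar, lower it over the rotor's upright post until it sits fully home on the rotor (lower it, do not let it drop), then grip the post above the collar and lift the rotor with its lid straight up until its underside is at least 2 cm above the rim of the bowl. Finish while still holding it there, over the bowl, level and still; do not put it down or let go, never let the rotor tip, and leave the other things on the bench where they are.

Things in the scene. Friction and masses are not known exactly. Their poses are not given: they have to be found in the camera images.
- rotor_lid: loose push-on lid of the rotor (no thread or latch), about 90 g, right way up on the bench: flat aluminium disc 120 mm across, 4 mm thick, with a grey plastic collar standing in its middle, 34 mm outer diameter, its top 20 mm above the disc. One 17 mm bore runs straight through collar and disc. Origin: centre of the underside; z: bore axis, up
- lid_collar (a point): point on the bore axis inside the lid's collar, 14 mm above the lid's underside (10 mm above the top of the disc): the height to pinch the collar
- rotor: loose aluminium rotor with 12 capped tubes, about 0.42 kg, 120 mm across; origin: centre of its underside, z: axis, up. It stands by its weight on a flange in the bowl, 68 mm above the bench, its 22 mm bottom bore over a fixed spindle 13 mm high: lifts straight off, nothing locks it. Lid seat (rim top) 42 mm above the underside. A round post 14 mm thick rises from its middle
- post_tip (a point): top end of the rotor's steel post, on the rotor's axis, 104 mm above its underside (62 mm above the lid seat); post 14 mm in diameter, its top 8 mm tapering to 8 mm. With the lid home the lid's underside is 42 mm and the collar's top 66 mm above the rotor's underside, leaving 38 mm of post above the collar, 30 mm of it full diameter
- centrifuge: white bench centrifuge, fixed, 226 x 250 mm, 125 mm high, with a round bowl 164 mm across in its top, bowl floor 60 mm above the bench. Origin: on the bench under the drive axis. Its hollow cover (210 x 216 x 62 mm) stands open and fixed on its -y side from 125 mm beside the axis, leaning outwards, top about 330 mm high; grey control panel on its +y side
- bowl_rim (a point): centre of the bowl's mouth at the level of the rim (the top of the machine's body), on the drive axis, 125 mm above the bench
- tip_box: bystander, loose: grey box of pipette tips with white top, 118 x 82 x 66 mm; origin at the centre of its underside
- tube_rack: bystander, loose: white rack 60 x 120 mm with capped glass tubes, 100 mm high; origin at the centre of its underside
- beaker: bystander, loose: glass beaker 70 mm across, 95 mm high; origin at the centre of its underside
- reagent: bystander, loose: amber bottle 60 mm across, 130 mm high; origin at the centre of its underside
There are look-alikes about, which are no part of the job. Of the things that look like the rotor_lid, take the one that is farthest to the robot's left at the start.

How it is judged:
By the outcome, as a careful person would: the job done as asked, in the order asked, and still so for the second after the job is handed in, while the arm keeps its last pose, push and grip.
It also fails if it takes over 61 s, if anything falls off the work surface, if the arm or the gripper's body presses on something with over 40 N, if the wrist force passes 120 N, or if a joint passes its speed limit or range.

ROBOT

A 7-joint arm with a two-finger parallel gripper is mounted at the origin on the work surface. World frame = base frame: x ahead of the robot, y to its left, z up, the work surface at z = 0. Lengths are in m, angles in rad, forces in N, time in s.
With the tool pointing down it reaches from about 0.4 to 0.875 m from the base axis. Payload 6.5 kg.
Tool frame: the origin (TCP) lies between the finger pads; the fingertips stand 25 mm ahead of it and the grasp point (between the pads) lies 6 mm ahead of it (env.tcp_to_tips is the distance from the TCP to the fingertips, in m); z points along the fingers, y is the line along which they close (so a half turn about z gives the same grasp; the last joint's range is limited). The gripper opens to 85 mm and grips with 20 to 120 N. Pads are 22 mm wide; open, the fingers measure 114 mm over their backs; the gripper's body (76 mm by 85 mm) begins 54 mm behind the grasp point. The pads swing forward as they close: fully open they stand 13 mm farther back than shut.
Start: joints at [-1.215, 0.536, -0.004, 1.538, 0.003, 1.067, -0.071], TCP at [0.266, 0.593, 0.256] pointing down, gripper open.
Joint ranges: [-2.7, 2.7], [-0.37, 2.16], [-1.27, 1.26], [0.24, 2.4], [-1.31, 4.45], [0.19, 1.91], [-2.76, 2.76]. Speed limits (rad/s): [2.39, 2.39, 3.14, 3.14, 3.14, 3.14, 3.14].

INTERFACE

Orientations are given as a unit quaternion [x, y, z, w].
In Python, from workcell import env gives the robot as it stands. Calls block until the motion is done:
- env.movep(position, orientation): joint-space move of the TCP to a pose.
- env.line_to(position, rot=None, vel=0.15): straight line of the TCP; rot=None keeps the orientation; vel is the mean speed in m/s.
- env.move_j(angles): joint-space move.
- env.set_gripper(opening): opening from 0.0 (shut) to 1.0 (fully open); the grip force is fixed at half the most; returns when the fingers have stopped.
- env.dwell(seconds).
- env.inverse_kinematics(position, orientation): joint angles nearest the present ones, or None.
- env.sense(): the state.
- env.grab_frame(name): name is "scene" or "top" or "wrist"; returns the picture (480x640x3 uint8, red, green, blue); there is no depth.
- env.camera_model(name): a dict with "fx", "fy", "cx", "cy" (pixels), "T" (4x4, takes a point from camera to world coordinates); the wrist camera has in their place "mount" (4x4, takes a point from camera to tool coordinates, whose origin is the TCP and whose axes are the flange's). Camera axes: x right, y up, looking along -z (the intrinsics and any distortion apply to the point x, -y, -z); pixel columns grow to the right and rows downward; lengths in m; the calibration is good to about 2 mm. A picture is of the moment at which its call begins: read the wrist's pose just before it. camera_model takes no time and is no camera call.
A pose or a line that the arm cannot do raises env.IKError and nothing moves.
- env.finish_job(): hands the job in; it is judged then, once.
The state is a dict: "time_s": time; "joints": joint angles; "qvel": joint speeds; "effort": joint torques, N m; "tool_pos": TCP position; "eef_rot": TCP orientation; "wrist_force": force on the tool from outside, world axes, zero at the start; "wrist_torque": the same for the moment, N m; "gripper_width": opening from 0.0 (shut) to 1.0 (fully open); "grasp_force": force on a finger pad.
Only numpy, scipy, OpenCV 4.12 (cv2) and the standard library are available. Lean on these libraries where they do the work, as an engineer would, in place of code of your own. Each camera call takes 0.05 s, during which the arm holds its last target. There are 200 camera calls.

## Working session

There is one attempt and no reset: what is moved stays moved. The work goes in short steps, each a Python script; the robot and the scene stay as the last script left them, time stands still between calls to the robot, and variables do not carry over. Pictures are saved under pics/ and viewed, at most 10 in all, crops included, and the job is handed in when it is done.

```bash
mkdir -p pics; ls; python3 - <<'E'
from workcell import env
import cv2,numpy as np
np.set_printoptions(precision=4,suppress=True)
for n in("scene","top"):
    cv2.imwrite(f"pics/{n}0.png",cv2.cvtColor(env.grab_frame(n),cv2.COLOR_RGB2BGR)); print(env.camera_model(n))
print(env.camera_model("wrist")); s=env.sense(); print(s)
E
```

```text
pics
{'fx': 589.966382861579, 'fy': 589.966382861579, 'cx': 319.04854196293616, 'cy': 231.0229268229283, 'T': array([[-0.9061, -0.2915,  0.3067,  0.9984],
       [ 0.4231, -0.6341,  0.6472,  1.0118],
       [ 0.0058,  0.7161,  0.6979,  1.0726],
       [ 0.    ,  0.    ,  0.    ,  1.    ]])}
{'fx': 536.214712770676, 'fy': 536.214712770676, 'cx': 318.4607277397152, 'cy': 232.40903996339628, 'T': array([[ 0.0055,  0.9944, -0.1058,  0.4485],
       [-0.9997,  0.0027, -0.0257,  0.1325],
       [-0.0253,  0.1059,  0.9941,  1.0687],
       [ 0.    ,  0.    ,  0.    ,  1.    ]])}
{'fx': 335.81715596187433, 'fy': 335.81715596187433, 'cx': 320.7045474858697, 'cy': 238.1332640351936, 'mount': array([[ 0.0002,  0.9595,  0.2817,  0.0719],
       [ 1.    , -0.0003,  0.0002,  0.001 ],
       [ 0.0003,  0.2817, -0.9595, -0.1161],
       [ 0.    ,  0.    ,  0.    ,  1.    ]])}
{'time_s': 0.1, 'joints': array([-1.2152,  0.5371, -0.0044,  1.5388,  0.0026,  1.0673, -0.0712]), 'qvel': array([ 0.0004, -0.0005,  0.0012, -0.001 ,  0.    ,  0.0016,  0.0015]), 'effort': array([  0.0019, -58.4571,   1.0519, -25.978 ,   0.0127,   0.0046,
         0.0001]), 'tool_pos': array([0.2659, 0.5925, 0.2555]), 'eef_rot': array([ 0.2093,  0.9778, -0.0008, -0.0001]), 'wrist_force': array([-0.4171, -0.0109,  0.2795]), 'wrist_torque': array([ 0.0168,  0.0205, -0.0188]), 'grasp_force': 0.0, 'gripper_width': 0.9954687878288807}
```

View pics/scene0.png

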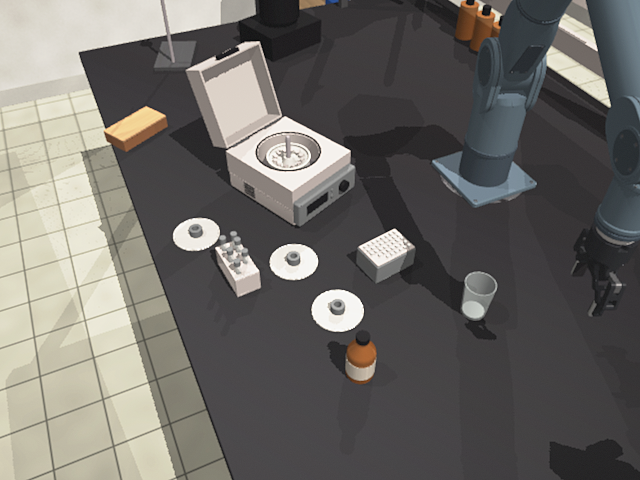

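View pics/top0.png

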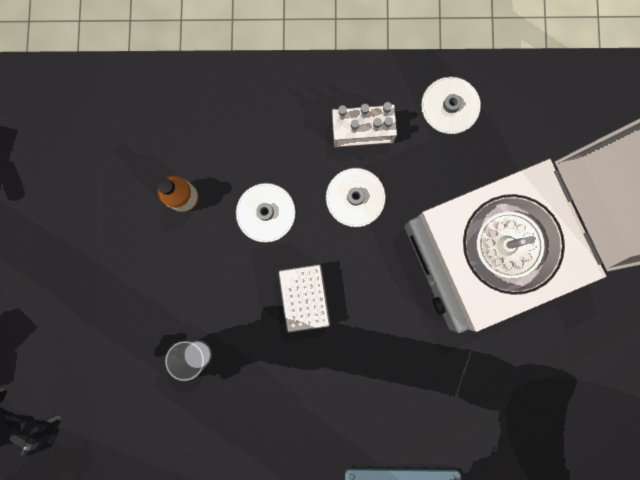

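Top view candidates for the lid, with +y (the robot's left) towards the image's left: (265,212), (355,197) and (451,105). The first is farthest left, and it is also at scene (337,309). I'll check it and the rotor in one enlarged crop.

```bash
cat > h.py <<'E'
import numpy as np,cv2
from workcell import env
np.set_printoptions(precision=4,suppress=True)
def T_of(n):
    m=env.camera_model(n)
    if n!="wrist": return m,np.array(m["T"])
    from scipy.spatial.transform import Rotation as R
    s=env.sense(); T=np.eye(4); T[:3,:3]=R.from_quat(s["eef_rot"]).as_matrix(); T[:3,3]=s["tool_pos"]
    return m,T@np.array(m["mount"])
def ray(n,uv,mT=None):
    m,T=mT or T_of(n)
    d=T[:3,:3]@np.array([(uv[0]-m["cx"])/m["fx"],-(uv[1]-m["cy"])/m["fy"],-1]); return T[:3,3],d
def at(n,uv,z,mT=None):
    o,d=ray(n,uv,mT); return o+d*(z-o[2])/d[2]
def proj(n,p,mT=None):
    m,T=mT or T_of(n); q=T[:3,:3].T@(np.array(p)-T[:3,3]); return np.array([m["cx"]-m["fx"]*q[0]/q[2],m["cy"]+m["fy"]*q[1]/q[2]])
def grab(n,f):
    g=cv2.cvtColor(env.grab_frame(n),cv2.COLOR_RGB2BGR); cv2.imwrite(f,g); return g
E
python3 - <<'E'
from h import *
t=cv2.imread("pics/top0.png");s=cv2.imread("pics/scene0.png")
c=lambda g,x,y,w,h,k:cv2.resize(g[y:y+h,x:x+w],None,fx=k,fy=k,interpolation=cv2.INTER_CUBIC)
a=c(t,225,172,80,80,5);b=c(t,455,185,120,120,400/120)
d=c(s,297,280,80,60,5);e=c(s,247,122,80,60,5)
cv2.imwrite("pics/crop.png",np.hstack([np.vstack([a,b])[:,:],np.vstack([d,e,np.zeros((200,400,3),np.uint8)])])[:,:] )
g=cv2.imread("pics/crop.png"); cv2.imwrite("pics/crop.png",cv2.resize(g,(600,600)))
# ellipse fits of lid discs (bright)
for n,g,(x,y,w,h) in(("top",t,(225,172,80,80)),("scene",s,(300,280,75,58))):
    r=cv2.cvtColor(g,cv2.COLOR_BGR2GRAY)[y:y+h,x:x+w]; m=(r>150).astype(np.uint8)
    k=max(cv2.findContours(m,0,cv2.CHAIN_APPROX_NONE)[0],key=cv2.contourArea); f=cv2.fitEllipse(cv2.convexHull(k)); u=np.array(f[0])+[x,y]
    print(n,u,f[1],at(n,u,.004))
E
```

```text
top [265.0885 212.352 ] (58.43436050415039, 59.172786712646484) [0.602  0.2677 0.004 ]
scene [337.1785 310.1212] (42.31118392944336, 52.29145812988281) [0.6007 0.2725 0.004 ]
```

View pics/crop.png

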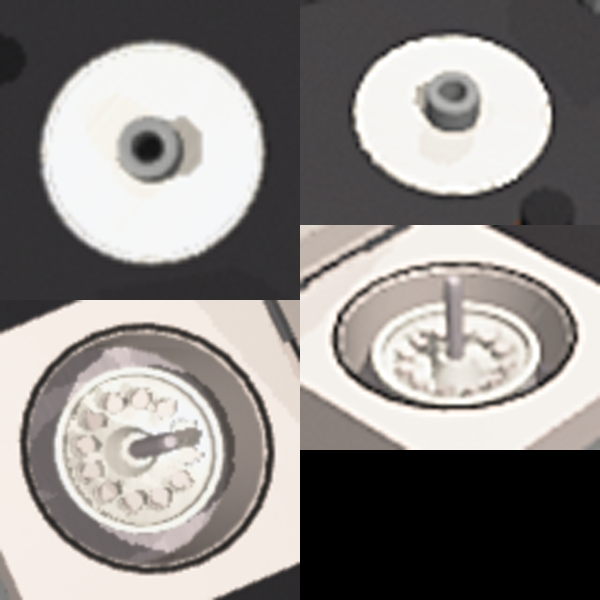

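The crop confirms the chosen lid: white disc with a grey collar, bore at top (264.5,211.5). In the top view the bowl rim centre is (513.6,244.8), the rotor rim (510,244.4) and the post tip (533.4,240.2). In the scene view the post tip is (288.1,136.7).

```bash
python3 - <<'E'
from h import *
print("bore",at("top",(264.5,211.5),.024),at("scene",(297+153/3.75,280+90/3.75),.024))
print("rim",at("top",(513.6,244.8),.125)); print("rotor",at("top",(510,244.4),.110))
print("tip",at("top",(533.4,240.2),.172),at("scene",(288.1,136.7),.172))
print("rotor scene",at("scene",(247+(455-300)/3.75,122+(353-225)/3.75),.110),"rim scene",at("scene",(247+(455-300)/3.75,122+(335-225)/3.75),.125))
# hover over lid, collar in wrist view
from scipy.spatial.transform import Rotation as R
for yaw in (0,np.pi/4,np.pi/2,-np.pi/4):
  q=(R.from_euler("z",yaw)*R.from_quat([0,1,0,0])).as_quat()
  for p in([.601,.27,.15],[.6,.27,.02],[.52,-.19,.3],[.52,-.19,.165]): print(yaw,p,env.inverse_kinematics(p,q))
E
```

```text
bore [0.6008 0.2663 0.024 ] [0.5991 0.2713 0.024 ]
rim [ 0.528  -0.1848  0.125 ]
rotor [ 0.53   -0.1835  0.11  ]
tip [ 0.5319 -0.2018  0.172 ] [ 0.5267 -0.1774  0.172 ]
rotor scene [ 0.5284 -0.1765  0.11  ] rim scene [ 0.5275 -0.1775  0.125 ]
0 [0.601, 0.27, 0.15] [-0.4855  0.6694 -0.0074  1.59    0.0059  0.8822  1.0758]
0 [0.6, 0.27, 0.02] [-0.4673  0.8527 -0.0352  1.6185  0.0426  0.6711  1.0469]
0 [0.52, -0.19, 0.3] [-0.235   0.3732  0.653   1.7788 -0.2545  1.0751  2.0778]
0 [0.52, -0.19, 0.165] [-0.0161  0.5156  0.3739  1.8876 -0.2576  0.7853  2.0679]
0.7853981633974483 [0.601, 0.27, 0.15] [-0.3689  0.6772 -0.1798  1.5817  0.1441  0.8956  1.7562]
0.7853981633974483 [0.6, 0.27, 0.02] [-0.3623  0.8612 -0.1905  1.6111  0.2273  0.6911  1.6926]
0.7853981633974483 [0.52, -0.19, 0.3] [ 1.043   0.5415 -1.0704  1.7068  0.5063  1.2013  2.1987]
0.7853981633974483 [0.52, -0.19, 0.165] [ 0.9235  0.6737 -0.899   1.8319  0.6408  0.9559  2.0966]
1.5707963267948966 [0.601, 0.27, 0.15] [-0.2554  0.6975 -0.3503  1.5738  0.2806  0.9203  2.4403]
1.5707963267948966 [0.6, 0.27, 0.02] [-0.2545  0.8834 -0.3525  1.6036  0.4121  0.7291  2.3427]
1.5707963267948966 [0.52, -0.19, 0.3] [-0.5152  0.525   1.0998  1.7915 -0.5122  1.1469 -2.3907]
1.5707963267948966 [0.52, -0.19, 0.165] [-0.4744  0.784   1.0897  1.9111 -0.8424  0.9952 -2.1325]
-0.7853981633974483 [0.601, 0.27, 0.15] [-0.5852  0.6727  0.1399  1.597  -0.113   0.8799  0.382 ]
-0.7853981633974483 [0.6, 0.27, 0.02] [-0.5502  0.8547  0.087   1.6243 -0.1061  0.6672  0.3759]
-0.7853981633974483 [0.52, -0.19, 0.3] [-0.3275  0.4032  0.7852  1.7833 -0.3187  1.0868  1.3537]
-0.7853981633974483 [0.52, -0.19, 0.165] [-0.2025  0.5691  0.6328  1.898  -0.451   0.8199  1.4554]
```

The earlier top post-tip pixel was the far end of the shadow. The lit tip is at about (523.8,241), which agrees with the rotor rim. Next I'll look from the wrist camera, at the same yaw and the same 13 cm standoff, over the post first and then over the lid. That way camera bias cancels between the two.

```bash
python3 - <<'E'
from h import *
print("tip",at("top",(523.8,241),.172), env.tcp_to_tips)
Q=[0,1,0,0]
env.movep([.529,-.181,.302],Q); env.dwell(.3)
s=env.sense(); print(s["tool_pos"],s["eef_rot"],s["time_s"])
np.savez("post.npz",T=T_of("wrist")[1]); a=grab("wrist","pics/wp.png"); print(proj("wrist",[.529,-.181,.172]))
env.movep([.600,.269,.154],Q); env.dwell(.3)
s=env.sense(); print(s["tool_pos"],s["eef_rot"],s["time_s"],s["gripper_width"])
np.savez("lid.npz",T=T_of("wrist")[1]); b=grab("wrist","pics/wl.png"); print(proj("wrist",[.6,.269,.024]))
cv2.imwrite("pics/both.png",np.vstack([a[:,:][100:400],b[100:400]]))
E
```

```text
tip [ 0.5305 -0.186   0.172 ] 0.025
[ 0.5291 -0.1808  0.302 ] [-0.0002  1.      0.      0.    ] 3.275
[319.2227 237.1385]
[0.6003 0.2685 0.1542] [0.0004 1.     0.     0.0002] 5.375 1.002768916548769
[319.9334 236.8983]
```

View pics/both.png

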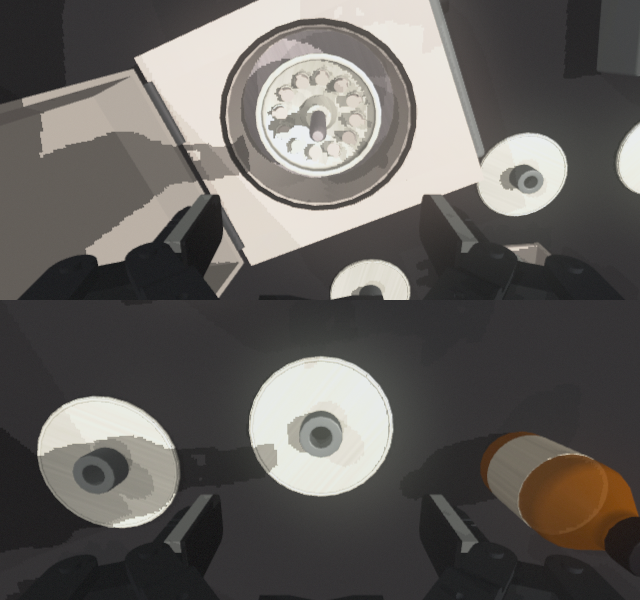

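The wrist views show the post tip near (318,235) and the lid bore near (321,235), both within a few pixels of the prediction. One enlarged crop should refine these.

```bash
python3 - <<'E'
import cv2,numpy as np
o=[]
for f in("wp","wl"):
    g=cv2.imread(f"pics/{f}.png")[200:260,290:350]; o.append(cv2.resize(g,(400,400),interpolation=cv2.INTER_CUBIC))
im=np.hstack(o)
for k in range(0,800,67): cv2.line(im,(k,0),(k,6),(0,0,255),1)
cv2.imwrite("pics/z.png",im)
E
```

```text
(no output)
```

View pics/z.png

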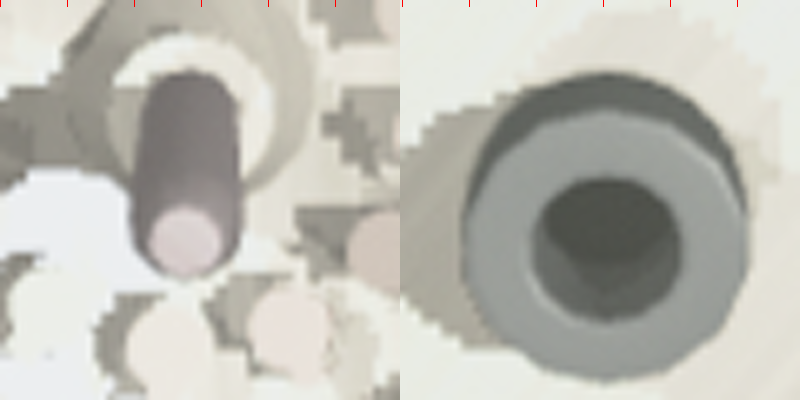

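```bash
python3 - <<'E'
from h import *
m=env.camera_model("wrist")
P=at("wrist",(317.75,236.3),.172,(m,np.load("post.npz")["T"])); L=at("wrist",(320.75,236.75),.024,(m,np.load("lid.npz")["T"])); print(P,L)
np.savez("pl.npz",P=P,L=L)
env.set_gripper(.65)
env.line_to([L[0],L[1],.06],vel=.1); env.line_to([L[0],L[1],.031],vel=.05); env.dwell(.2)
s=env.sense(); print(s["tool_pos"],s["wrist_force"],s["time_s"])
env.set_gripper(0.0)
s=env.sense(); print(s["tool_pos"],s["wrist_force"],s["gripper_width"],s["grasp_force"],s["time_s"])
env.line_to([L[0],L[1],.08],vel=.08); env.dwell(.2)
s=env.sense(); print(s["tool_pos"],s["wrist_force"],s["wrist_torque"],s["gripper_width"],s["time_s"])
np.savez("lid2.npz",T=T_of("wrist")[1]); grab("wrist","pics/held.png")
E
```

```text
[ 0.5284 -0.1821  0.172 ] [0.6    0.2695 0.024 ]
[0.6003 0.2696 0.0314] [ 0.6593  0.3995 -0.0087] 7.8583
[0.6004 0.2695 0.0316] [-1.357  -0.2431  4.6851] 0.3668257992864634 59.75879654288292 8.2
[0.5996 0.2693 0.0794] [ 0.0813 -0.0763 -0.716 ] [ 0.0045  0.0282 -0.0216] 0.368309409438266 9.1583
```

View pics/held.png

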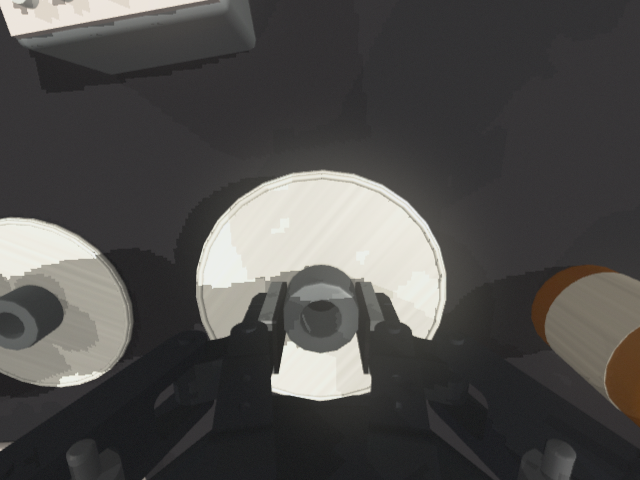

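The lid is held by its collar and hangs level (collar ring centre at about (321,316)). I'll check that against the projection, then carry it over the post and lower it in small steps, watching the force.

```bash
cat >> h.py <<'E'
def down(x,y,z0,z1,step,vel,fz,fl=6,verbose=1):
    b=env.sense()["wrist_force"]; z=z0
    while z>z1+1e-6:
        z=max(z1,z-step); env.line_to([x,y,z],vel=vel); s=env.sense(); f=s["wrist_force"]-b
        if verbose: print(round(z,4),s["tool_pos"],f,round(s["time_s"],2))
        if abs(f[2])>fz or np.hypot(*f[:2])>fl: print("STOP"); return z,False
    return z,True
E
python3 - <<'E'
from h import *
m=env.camera_model("wrist");mT=(m,np.load("lid2.npz")["T"]); print(proj("wrist",[.5996,.2693,.0794-.0075],mT))
P=np.load("pl.npz")["P"]
env.line_to([.6,.2695,.27],vel=.25)
env.line_to([P[0],P[1],.27],vel=.25); env.dwell(.4)
s=env.sense(); print(s["tool_pos"],s["wrist_force"],s["time_s"])
env.line_to([P[0],P[1],.208],vel=.08); env.dwell(.3)
grab("wrist","pics/pre.png")
print(down(P[0],P[1],.208,.190,.003,.03,4))
g=grab("scene","pics/s1.png"); t=grab("top","pics/t1.png")
c=lambda g,x,y,w,h:cv2.resize(g[y:y+h,x:x+w],(400,300),interpolation=cv2.INTER_CUBIC)
cv2.imwrite("pics/chk.png",np.hstack([c(g,227,80,120,90),c(t,450,185,120,90)]))
E
```

```text
[318.3121 319.8534]
[ 0.5284 -0.1819  0.27  ] [-0.1996  1.1285 -0.7397] 12.4917
0.205 [ 0.5282 -0.182   0.2047] [-0.6759 -0.4776 -0.1642] 14.02
0.202 [ 0.5282 -0.182   0.2017] [ 0.3681 -0.7205 -0.2622] 14.27
0.199 [ 0.5282 -0.182   0.1988] [ 0.1262 -0.4828 -0.2107] 14.52
0.196 [ 0.5282 -0.182   0.1958] [ 0.0661 -0.1168 -0.3611] 14.77
0.193 [ 0.5282 -0.182   0.1928] [-0.5073  0.2544 -0.873 ] 15.02
0.19 [ 0.5283 -0.182   0.1898] [0.1625 0.284  0.2881] 15.27
(0.19, True)
```

View pics/chk.png

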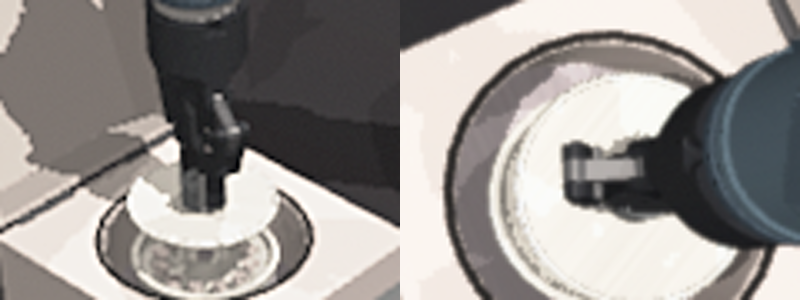

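The lid hangs level over the rotor with the post through its bore and no contact force. I'll keep lowering until it touches the seat, expected at TCP z ≈ 0.1415.

```bash
python3 - <<'E'
from h import *
P=np.load("pl.npz")["P"]
z,ok=down(P[0],P[1],.190,.146,.006,.04,4)
if ok: print(down(P[0],P[1],.146,.137,.001,.02,3))
s=env.sense(); print(s["tool_pos"],s["wrist_force"],s["wrist_torque"],s["gripper_width"])
E
```

```text
0.184 [ 0.5282 -0.1819  0.1836] [ 0.8439 -1.06    0.1838] 15.67
0.178 [ 0.5282 -0.182   0.1777] [ 0.6147  0.1847 -0.9436] 15.97
0.172 [ 0.5282 -0.1819  0.1717] [ 0.0474 -0.1817 -0.4032] 16.27
0.166 [ 0.5282 -0.1819  0.1657] [ 0.9444  0.6269 -0.1683] 16.57
0.16 [ 0.5282 -0.1819  0.1597] [ 0.6477  0.6412 -0.1326] 16.87
0.154 [ 0.5282 -0.1819  0.1537] [ 0.4224 -0.2605 -0.6421] 17.17
0.148 [ 0.5282 -0.1819  0.1477] [ 0.6846  0.5511 -0.3511] 17.47
0.146 [ 0.5283 -0.182   0.1459] [0.5684 0.2001 0.1992] 17.72
0.145 [ 0.5284 -0.182   0.145 ] [ 0.0011  0.2029 -0.5415] 17.97
0.144 [ 0.5283 -0.182   0.1439] [-0.5624  0.0758 -0.4888] 18.22
0.143 [ 0.5283 -0.182   0.1429] [-0.1339 -0.4177 -1.0671] 18.47
0.142 [ 0.5283 -0.182   0.1419] [ 0.3132  0.3528 -0.4558] 18.72
0.141 [ 0.5285 -0.1821  0.1415] [-1.5981  0.9911  5.1661] 18.97
STOP
(0.141, False)
[ 0.5285 -0.1821  0.1415] [-1.4132  1.0989  5.1313] [ 0.1911  0.3912 -0.0155] 0.3688741014610834
```

Contact came at TCP z = 0.1415, exactly as expected. I'll release, rise and look.

```bash
python3 - <<'E'
from h import *
P=np.load("pl.npz")["P"]
env.line_to([P[0],P[1],.1415],vel=.02)
env.set_gripper(.6); s=env.sense(); print(s["tool_pos"],s["wrist_force"],s["gripper_width"])
env.line_to([P[0],P[1],.24],vel=.1); env.dwell(.3)
print(env.sense()["tool_pos"],env.sense()["time_s"],proj("wrist",[P[0],P[1],.172]),proj("wrist",[P[0],P[1],.134]))
th=np.linspace(0,6.28,60); mT=T_of("wrist"); g=grab("wrist","pics/seat.png")
cv2.polylines(g,[np.int32([proj("wrist",[P[0]+.06*np.cos(a),P[1]+.06*np.sin(a),.114],mT) for a in th])],True,(0,0,255),1)
cv2.imwrite("pics/seat_o.png",g)
E
```

```text
[ 0.5283 -0.182   0.1414] [ 0.121  -0.1066  0.696 ] 0.5985855332133339
[ 0.5282 -0.1821  0.2397] 20.9833 [319.0356 267.2423] [319.3072 247.2981]
```

View pics/seat_o.png

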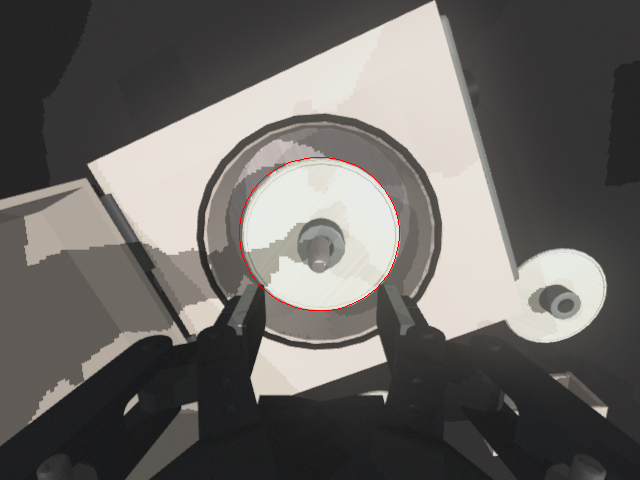

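The lid fits its predicted home outline (red), and the post tip is at (318,267), as predicted. Next I'll grip the post and lift.

```bash
python3 - <<'E'
from h import *
P=np.load("pl.npz")["P"]
env.line_to([P[0],P[1],.1635],vel=.08); env.dwell(.2)
s=env.sense(); print(s["tool_pos"],s["wrist_force"])
env.set_gripper(0.); env.dwell(.3)
s=env.sense(); print(s["tool_pos"],s["wrist_force"],s["wrist_torque"],s["gripper_width"],s["grasp_force"])
env.line_to([P[0],P[1],.175],vel=.03); s=env.sense(); print(s["tool_pos"],s["wrist_force"],s["wrist_torque"],s["gripper_width"])
env.line_to([P[0],P[1],.2685],vel=.06); env.dwell(1)
s=env.sense(); print(s["tool_pos"],s["wrist_force"],s["wrist_torque"],s["gripper_width"],s["grasp_force"],s["time_s"])
g=grab("scene","pics/s2.png"); w=grab("wrist","pics/w2.png")
cv2.imwrite("pics/fin.png",np.hstack([cv2.resize(g[50:200,207:367],(400,375),interpolation=cv2.INTER_CUBIC),cv2.resize(w,(400,375))]))
E
```

```text
[ 0.5287 -0.1821  0.1639] [-0.5789  0.3884  0.3866]
[ 0.5285 -0.1826  0.1637] [ 0.3614 -2.5784  1.667 ] [-0.7485  0.0346  0.0124] 0.1422629839607306 58.79690100584412
[ 0.5282 -0.1815  0.1749] [-1.4177 -0.3157 -5.597 ] [-0.0167 -0.0148 -0.0035] 0.14176121695866753
[ 0.5284 -0.1821  0.2685] [ 0.8882 -0.38   -4.6055] [-0.0165  0.031   0.0009] 0.1387501525601559 58.64553420575248 26.3167
```

View pics/fin.png

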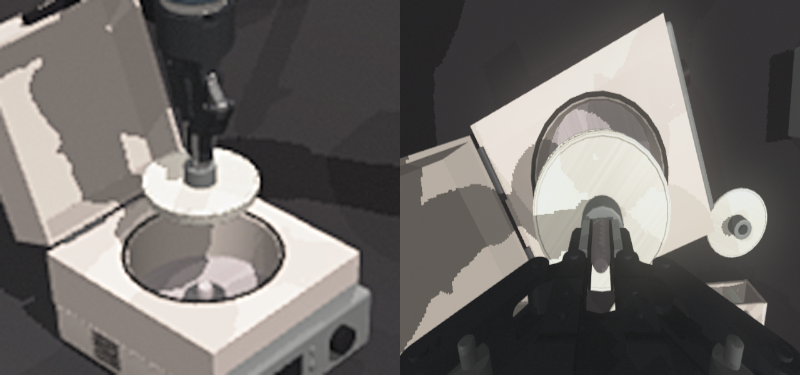

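The bowl is empty with its spindle showing, and the covered rotor hangs level over it. The load is about 5 N, which matches rotor plus lid. Its underside is at about 0.173 m, 48 mm above the rim.

```bash
python3 -c "
from workcell import env
print(abs(env.sense()['qvel']).max()); print(env.finish_job())"
```

```text
0.0008064599793885742
the job is handed in; nothing more can be done
None
```

The lid is home on the rotor, and I handed the job in with the arm holding the covered rotor by its post, level and still, about 48 mm above the bowl rim, after about 26 s of the 61 s limit.

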